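Two tall jars back behind the shelf lip

ROBOT

A 7-joint arm with a two-finger parallel gripper is mounted at the origin on the work surface. World frame = base frame: x ahead of the robot, y to its left, z up, the work surface at z = 0. Lengths are in m, angles in rad, forces in N, time in s.
With the tool pointing down it reaches from about 0.425 to 0.875 m from the base axis. Payload 8.4 kg.
Tool frame: the origin (TCP) lies at the very end of the fingers, on their centre line; the grasp point (between the pads) lies 19 mm behind it; z points along the fingers, y is the line along which they close (so a half turn about z gives the same grasp; the last joint's range is limited). The gripper opens to 85 mm and grips with 20 to 120 N. Pads are 22 mm wide; open, the fingers measure 114 mm over their backs; the gripper's body (76 mm by 85 mm) begins 54 mm behind the grasp point. The pads swing forward as they close: fully open they stand 13 mm farther back than shut.
Start: joints at [-0.099, 0.333, 0.04, 1.465, -0.013, 1.343, -0.059], TCP at [0.65, -0, 0.231] pointing down, gripper open.
Joint ranges: [-2.58, 2.58], [-0.38, 2.09], [-1.3, 1.39], [0.25, 2.4], [-1.5, 4.64], [0.08, 2.09], [-2.65, 2.65]. Speed limits (rad/s): [2.22, 2.22, 2.79, 2.79, 3.14, 3.14, 3.14].

INTERFACE

Orientations are given as a unit quaternion [w, x, y, z].
In Python, from cell import bot gives the robot as it stands.
- The arm moves only by the tool jog_arm, never from a script. Its argument "commands" is a list that holds one entry, the list of rows, each a list of 7 numbers: the finger opening in m, from 0 to 0.0854, then the shift along the tool's x, y, z in m, then the turn, a rotation vector about the tool's x, y, z in degrees. A call has 1 to 8 rows; each row is the pose to reach, as a shift and turn from the pose commanded when the call began, along the tool's axes at that moment; what a row does not reach only later rows make up. A row lasts 1/8 s, in which the tool goes at most 62.5 mm and 10.7 degrees, less where a joint would pass 70% of its speed; a pose out of reach is approached as far as the arm can. A call with a gripper value outside its range is refused whole. The fingers move at their own pace and stop on an object; "squeeze" is the grip in N (left out, the last holds). Time passes only in rows, so rows that repeat a pose let the fingers close. It gives the time, the measured TCP pose, the force, the opening and the grip force at its end, in the units of the state.
- bot.get_state(): the state, without advancing time (a new reading comes with each control period).
- bot.capture(name): name is "scene" or "side" or "wrist"; returns a dict with "img" (384x512x3 uint8, red, green, blue), "range_z" (384x512 float32, m along the optical axis (not along the pixel's ray), 0 where there is no reading), "mtx" (3x3 intrinsics, pixels), "rvec" (rotation vector, rad) and "tvec" (3), from world to camera coordinates, as OpenCV has them; the wrist camera has in their place "tool_from_camera" (4x4, takes a point from camera to tool coordinates, whose origin is the TCP and whose axes are the flange's). Camera axes: x right, y down, z forward; pixel columns grow to the right and rows downward; lengths in m; the calibration is good to about 2 mm. The wrist camera is an equidistant fisheye: a pixel r from the principal point sees the ray r / f radians off the axis. A picture is of the moment at which its call begins: read the wrist's pose just before it.
- bot.job_done(): hands the job in; it is judged then, once.
The state is a dict: "time": time; "qpos": joint angles; "joint_velocities": joint speeds; "tau": joint torques, N m; "position": TCP position; "tool_rot": TCP orientation; "force": force on the tool from outside, world axes, zero at the start; "moment": the same for the moment, N m; "grip_width": finger opening in m; "gripper_force": force on a finger pad.
Only numpy, scipy, OpenCV 4.12 (cv2) and the standard library are available. Lean on these libraries where they do the work, as an engineer would, in place of code of your own. Each camera call takes 0.05 s, during which the arm holds its last target. There are 200 camera calls.

TASK

Put the two tall lidded jars that stand on the bench onto the low steel shelf: lift each over the shelf's raised lip and leave it standing upright on the shelf floor in the free stretch in the middle. Leave the squat jar on the bench where it is.

Things in the scene. Friction and masses are not known exactly. Their poses are not given: they have to be found in the camera images.
- tall_a_center (a point): Centre (half-way up) of the first tall jar: clear round jar with brown filling and steel lid, 56 mm diameter, 110 mm tall, about 0.28 kg, standing upright on the bench. z is the jar's axis, up. Grasp it by its round side. Other things in its row stand at least 110 mm away, centre to centre, none of them taller.
- tall_b_center (a point): Centre (half-way up) of the second tall jar, the same as the first. Either jar may go to either place on the shelf.
- squat_center (a point): Centre (half-way up) of the squat jar on the bench, which stays there: same materials, 70 mm diameter, 65 mm tall. Its z axis is up.
- shelf: Low steel riser shelf, fixed. Origin on the bench under its middle; x depth (away from the robot), y length, z up. Floor 45 mm above the origin, inside 110 (x) by 440 mm (y); 3 mm thick lip all round, its top 75 mm above the origin. A squat jar (70 mm wide, 65 tall) stands near each end, y about +-175 mm; between y = +-125 mm it is free: room for both tall jars, 120 mm apart, centres 100 mm above the origin.

How it is judged:
By the outcome, as a careful person would: the job done as asked, in the order asked, and still so for the second after the job is handed in, with the robot touching nothing.
It also fails if it takes over 58 s, if anything falls off the work surface, if the arm or the gripper's body presses on something with over 40 N, if the wrist force passes 120 N, or if a joint passes its speed limit or range.

## Working session

There is one attempt and no reset: what is moved stays moved. The work goes in short steps, Python scripts to look and compute and a tool call to move; the robot and the scene stay as the last step left them, time stands still between calls to the robot, and variables do not carry over. Pictures are saved under pics/ and viewed, at most 10 in all, crops included, and the job is handed in when it is done.

Besides the shell and the picture viewer there is one more tool, called after "Call:" as name(argument=value, ...) on one line, values as JSON. jog_arm: Moves the arm, as the interface text tells. Its arguments: {"type":"object","properties":{"commands":{"type":"array"},"squeeze":{"type":"number"}},"required":["commands"]}

```bash
mkdir -p pics; python3 - <<'E'
from cell import bot
import cv2,numpy as np
ims=[]
for n in("scene","side"):
    c=bot.capture(n); np.savez(n+".npz",**c); ims.append(c["img"])
    print(n,c["mtx"].tolist(),c["rvec"],c["tvec"])
cv2.imwrite("pics/a.png",cv2.resize(np.vstack(ims),None,fx=.78,fy=.78)[:,:,::-1])
s=bot.get_state();print(s["position"],s["tool_rot"],s["time"])
E
```

```text
scene [[377.61042813489, 0.0, 253.56763966128233], [0.0, 377.61042813489, 197.26008147154005], [0.0, 0.0, 1.0]] [ 2.04598737  0.88898531 -0.44323193] [-0.36722139 -0.18996503  1.24384697]
side [[494.13621323165853, 0.0, 259.07110232760465], [0.0, 494.13621323165853, 191.265218508201], [0.0, 0.0, 1.0]] [ 2.15161393 -0.32662337  0.1947517 ] [-0.52557403  0.12851136  0.98974656]
[ 6.49566000e-01 -3.54165197e-05  2.30488037e-01] [-5.02219153e-04  7.07115887e-01  7.07097257e-01 -5.82941006e-04] 0.1
```

View pics/a.png

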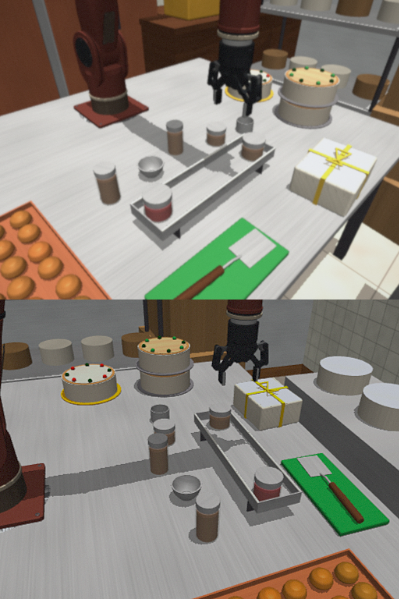

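The scene picture (top) shows the tall jars at about (175,137) and (107,182). The squat jar is at (216,132), the bowl at (151,167), and the shelf runs from (150,205) to (258,148). I'll locate everything from the depth.

```bash
cat > h.py <<'E'
import cv2,numpy as np
def cloud(c):
    z=c["range_z"];v,u=np.nonzero(z>0);d=z[v,u];K=c["mtx"]
    p=np.c_[(u-K[0,2])/K[0,0]*d,(v-K[1,2])/K[1,1]*d,d]
    R=cv2.Rodrigues(c["rvec"])[0]
    return (p-c["tvec"].ravel())@R,u,v
E
python3 - <<'E'
from h import *
P=[]
for n in("scene","side"):
    p,u,v=cloud(np.load(n+".npz"));P.append(p)
    for lo,hi,nm in((.103,.118,"lid110"),(.058,.07,"lid65"),):
        m=(p[:,2]>lo)&(p[:,2]<hi)&(p[:,0]>.3)&(p[:,0]<.9)&(abs(p[:,1])<.5)
        g=np.zeros((300,500),np.uint8);q=p[m];i=((q[:,0]-.3)*500).astype(int);j=((q[:,1]+.5)*500).astype(int)
        g[i,j]=255;g=cv2.dilate(g,np.ones((3,3)))
        k,l,st,ce=cv2.connectedComponentsWithStats(g)
        for t in range(1,k):
            w=q[l[i,j]==t]
            if len(w)>40:print(n,nm,len(w),w.min(0).round(3),w.max(0).round(3),((w.min(0)+w.max(0))/2).round(3))
p=np.vstack(P);m=(p[:,0]>.3)&(p[:,0]<.95)&(abs(p[:,1])<.5)&(p[:,2]<.16)&(p[:,2]>-.01);p=p[m]
p=p[np.argsort(p[:,2])]
g=np.zeros((325,500),np.uint8);g[((p[:,0]-.3)*500).astype(int),((p[:,1]+.5)*500).astype(int)]=np.clip(p[:,2]*1600+20,0,255)
g=g[::-1,::-1]
cv2.imwrite("pics/b.png",cv2.applyColorMap(g,cv2.COLORMAP_JET))
E
```

```text
scene lid110 226 [ 0.401 -0.028  0.103] [0.453 0.026 0.112] [ 0.427 -0.001  0.108]
scene lid110 423 [ 0.45  -0.301  0.103] [ 0.504 -0.248  0.112] [ 0.477 -0.274  0.108]
scene lid110 252 [0.493 0.453 0.103] [0.657 0.499 0.118] [0.575 0.476 0.11 ]
scene lid110 866 [ 0.609 -0.266  0.103] [ 0.678 -0.199  0.112] [ 0.643 -0.232  0.108]
scene lid110 431 [0.614 0.082 0.103] [0.683 0.151 0.113] [0.649 0.116 0.108]
scene lid110 84 [0.833 0.235 0.103] [0.878 0.259 0.109] [0.856 0.247 0.106]
scene lid110 76 [0.84  0.179 0.103] [0.884 0.2   0.109] [0.862 0.19  0.106]
scene lid65 94 [ 0.41  -0.03   0.058] [0.454 0.014 0.07 ] [ 0.432 -0.008  0.064]
scene lid65 307 [0.441 0.107 0.058] [0.51  0.175 0.067] [0.475 0.141 0.063]
scene lid65 133 [ 0.466 -0.301  0.058] [ 0.506 -0.25   0.07 ] [ 0.486 -0.275  0.064]
scene lid65 179 [0.505 0.454 0.058] [0.66 0.5  0.07] [0.582 0.477 0.064]
scene lid65 401 [ 0.58  -0.172  0.058] [0.596 0.153 0.07 ] [ 0.588 -0.009  0.064]
scene lid65 767 [ 0.596 -0.28   0.058] [0.713 0.17  0.07 ] [ 0.655 -0.055  0.064]
scene lid65 54 [ 0.596 -0.272  0.058] [ 0.6   -0.246  0.069]
[... 826 characters left out ...]
e lid65 380 [0.439 0.106 0.058] [0.507 0.176 0.069] [0.473 0.141 0.063]
side lid65 156 [ 0.448 -0.305  0.058] [ 0.502 -0.275  0.07 ] [ 0.475 -0.29   0.064]
side lid65 210 [0.488 0.449 0.058] [0.656 0.5   0.07 ] [0.572 0.475 0.064]
side lid65 664 [ 0.575 -0.283  0.058] [0.711 0.164 0.07 ] [ 0.643 -0.059  0.064]
side lid65 59 [0.586 0.156 0.058] [0.625 0.168 0.07 ] [0.606 0.162 0.064]
side lid65 131 [ 0.606 -0.268  0.058] [ 0.672 -0.218  0.07 ] [ 0.639 -0.243  0.064]
side lid65 121 [0.61  0.078 0.058] [0.673 0.123 0.07 ] [0.642 0.101 0.064]
side lid65 400 [ 0.69  -0.265  0.058] [0.709 0.13  0.07 ] [ 0.7   -0.067  0.064]
side lid65 299 [0.768 0.109 0.058] [0.899 0.311 0.07 ] [0.833 0.21  0.064]
```

View pics/b.png

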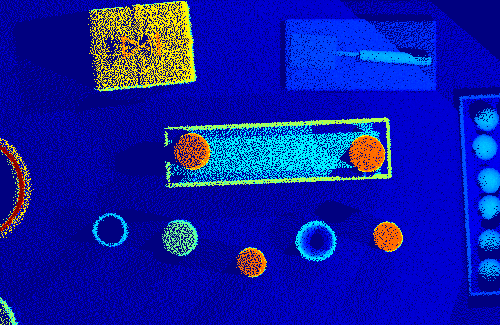

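The height map shows the two tall jars at (250,262) and (388,236). The squat bench jar is at (180,238). The shelf is slightly yawed, with its middle free.

```bash
python3 - <<'E'
from h import *
for n in("scene","side"):
    p,u,v=cloud(np.load(n+".npz"))
    m=(p[:,2]>.066)&(p[:,2]<.08)&(p[:,0]>.55)&(p[:,0]<.75)&(p[:,1]>-.31)&(p[:,1]<.2);q=p[m]
    for c in((.646,.116),(.642,-.2325)): q=q[np.hypot(*(q[:,:2]-c).T)>.043]
    (c,s,a)=cv2.minAreaRect(q[:,:2].astype(np.float32));print(n,np.round(c,4),np.round(s,3),a)
    for lo in(0,1):
        e=q[(q[:,1]>-.24)&(q[:,1]<.12)&((q[:,0]>.645)==lo)];print(np.polyfit(e[:,1],e[:,0],1),len(e))
E
```

```text
scene [ 0.6455 -0.0537] [0.12  0.449] 2.3766210079193115
[-0.04235246  0.58767106] 427
[-0.04242693  0.70065639] 616
side [ 0.6439 -0.0561] [0.121 0.451] 2.2751502990722656
[-0.04280772  0.58388594] 430
[-0.04244418  0.69688489] 460
```

Call:
jog_arm(commands=[[[0.0854,0,-0.05,0,0,0,0],[0.0854,0,-0.1,0,0,0,0],[0.0854,0,-0.15,0,0,0,0],[0.0854,0,-0.19,0,0,0,0],[0.0854,0,-0.215,0,0,0,0],[0.0854,0,-0.223,0,0,0,0],[0.0854,0,-0.223,0,0,0,0],[0.0854,0,-0.223,0,0,0,0]]])

```text
time: 1.1
position: [0.4277, 0.0, 0.2312]
tool_rot: [-0.0, 0.707, 0.707, -0.0]
force: [-0.4, -0.3, -0.8]
grip_width: 0.0854
gripper_force: 0.0
```

Call:
jog_arm(commands=[[[0.0854,-0.001,0,0.04,0,0,0],[0.0854,-0.001,0,0.08,0,0,0],[0.0854,-0.001,0,0.12,0,0,0],[0.0854,-0.001,0,0.15,0,0,0],[0.0854,-0.001,0,0.17,0,0,0],[0.0854,-0.001,0,0.179,0,0,0],[0.0854,-0.001,0,0.179,0,0,0]]])

```text
time: 1.98
position: [0.427, -0.001, 0.052]
tool_rot: [-0.0, 0.707, 0.707, -0.0]
force: [0.2, 0.3, 0.2]
grip_width: 0.0854
gripper_force: 0.0
```

Call:
jog_arm(commands=[[[0.05,0,0,0,0,0,0],[0.045,0,0,0,0,0,0],[0.04,0,0,0,0,0,0],[0.04,0,0,0,0,0,0],[0.04,0,0,0,0,0,0],[0.04,0,0,0,0,0,0]]], squeeze=40)

```text
time: 2.72
position: [0.4273, -0.001, 0.0531]
tool_rot: [0.0, 0.707, 0.707, 0.0]
force: [-2.1, -0.5, 5.3]
grip_width: 0.0553
gripper_force: 38.9
```

Call:
jog_arm(commands=[[[0.04,0,0,-0.015,0,0,0],[0.04,0,0,-0.04,0,0,0],[0.04,0,0,-0.075,0,0,0],[0.04,0,0,-0.105,0,0,0],[0.04,0,0,-0.12,0,0,0],[0.04,0,0,-0.12,0,0,0]]])

```text
time: 3.48
position: [0.4274, -0.001, 0.1731]
tool_rot: [0.001, 0.707, 0.707, 0.001]
force: [-0.5, 0.4, -4.2]
grip_width: 0.0554
gripper_force: 41.1
```

Call:
jog_arm(commands=[[[0.04,0.001,0.02,0,0,0,0],[0.04,0.003,0.06,0,0,0,0],[0.04,0.005,0.105,0,0,0,0],[0.04,0.006,0.15,0,0,0,0],[0.04,0.006,0.19,0,0,0,0],[0.04,0.006,0.21,0,0,0,0],[0.04,0.006,0.215,0,0,0,0],[0.04,0.006,0.215,0,0,0,0]]])

```text
time: 4.47
position: [0.6411, 0.0049, 0.171]
tool_rot: [-0.001, 0.707, 0.707, -0.001]
force: [-0.5, 0.1, -2.7]
grip_width: 0.0554
gripper_force: 41.5
```

```bash
python3 - <<'E'
from h import *
from cell import bot
c=bot.capture("side");cv2.imwrite("pics/c.png",c["img"][:,:,::-1]);s=bot.get_state();print(s["position"],s["grip_width"],s["force"])
c2=bot.capture("scene")
for c in(c,c2):
    p,u,v=cloud(c);m=(p[:,0]>.55)&(p[:,0]<.72)&(abs(p[:,1])<.06)
    q=p[m]; 
    for lo,hi in((.085,.11),(.115,.145),(.145,.17),(.17,.22),(.22,.24)):
        w=q[(q[:,2]>lo)&(q[:,2]<hi)];print(lo,len(w),w.min(0).round(3) if len(w) else"",w.max(0).round(3) if len(w) else"")
E
```

```text
[0.64100084 0.00494421 0.17152911] 0.05534862389489916 [-0.14428434  0.38702932 -3.72163007]
0.085 0  
0.115 255 [ 0.611 -0.026  0.118] [0.664 0.013 0.145]
0.145 265 [ 0.611 -0.026  0.145] [0.665 0.009 0.17 ]
0.17 761 [ 0.59  -0.027  0.17 ] [0.692 0.013 0.22 ]
0.22 574 [ 0.58  -0.025  0.22 ] [0.703 0.026 0.24 ]
0.085 0  
0.115 259 [ 0.62  -0.023  0.119] [0.669 0.021 0.145]
0.145 275 [ 0.62  -0.024  0.145] [0.67 0.02 0.17]
0.17 719 [ 0.592 -0.024  0.17 ] [0.687 0.017 0.22 ]
0.22 613 [ 0.582 -0.023  0.22 ] [0.703 0.031 0.24 ]
```

View pics/c.png

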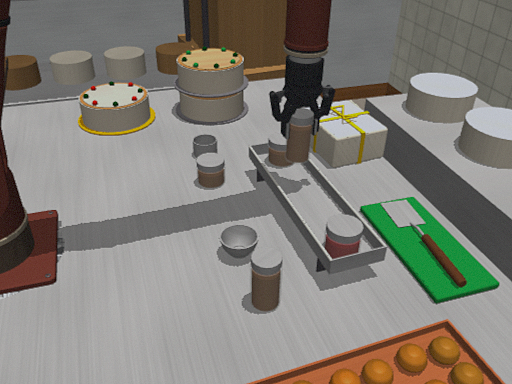

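The tall jar is held upright at about (299,137), above the free stretch and inside the shelf outline. Its bottom is at z≈0.119, so about 74 mm to go.

Call:
jog_arm(commands=[[[0.04,0,0,0.02,0,0,0],[0.04,0,0,0.04,0,0,0],[0.04,0,0,0.055,0,0,0],[0.04,0,0,0.064,0,0,0],[0.04,0,0,0.068,0,0,0],[0.04,0,0,0.071,0,0,0],[0.04,0,0,0.072,0,0,0],[0.04,0,0,0.072,0,0,0]]])

```text
time: 5.58
position: [0.6422, 0.005, 0.1006]
tool_rot: [0.0, 0.707, 0.707, 0.0]
force: [0.3, -0.2, -3.4]
grip_width: 0.0551
gripper_force: 41.5
```

Call:
jog_arm(commands=[[[0.04,0,0,0.001,0,0,0],[0.04,0,0,0.002,0,0,0],[0.04,0,0,0.002,0,0,0]]])

```text
time: 5.95
position: [0.6421, 0.005, 0.0984]
tool_rot: [0.0, 0.707, 0.707, 0.0]
force: [0.4, -0.3, -2.9]
grip_width: 0.0552
gripper_force: 41.7
```

Call:
jog_arm(commands=[[[0.04,0,0,0.0005,0,0,0],[0.04,0,0,0.001,0,0,0],[0.04,0,0,0.0015,0,0,0],[0.04,0,0,0.0015,0,0,0]]])

```text
time: 6.45
position: [0.6421, 0.005, 0.0983]
tool_rot: [0.0, 0.707, 0.707, 0.0]
force: [-5.4, -0.2, 9.7]
grip_width: 0.0553
gripper_force: 42.6
```

Contact with the shelf floor. Releasing.

Call:
jog_arm(commands=[[[0.06,0,0,0,0,0,0],[0.07,0,0,0,0,0,0],[0.08,0,0,0,0,0,0],[0.0854,0,0,0,0,0,0],[0.0854,0,0,-0.01,0,0,0],[0.0854,0,0,-0.04,0,0,0],[0.0854,0,0,-0.09,0,0,0],[0.0854,0,0,-0.13,0,0,0]]])

```text
time: 7.45
position: [0.6423, 0.005, 0.2297]
tool_rot: [0.001, 0.707, 0.707, 0.001]
force: [0.9, 0.5, 0.7]
grip_width: 0.0854
gripper_force: 0.0
```

Call:
jog_arm(commands=[[[0.0854,-0.02,-0.01,0,0,0,0],[0.0854,-0.06,-0.035,0,0,0,0],[0.0854,-0.105,-0.063,0,0,0,0],[0.0854,-0.15,-0.09,0,0,0,0],[0.0854,-0.195,-0.117,0,0,0,0],[0.0854,-0.24,-0.143,0,0,0,0],[0.0854,-0.27,-0.16,0,0,0,0],[0.0854,-0.28,-0.166,0,0,0,0]]])

```text
time: 8.45
position: [0.4739, -0.2775, 0.2267]
tool_rot: [-0.0, 0.709, 0.706, -0.0]
force: [0.9, 0.2, 0.5]
grip_width: 0.0856
gripper_force: 0.0
```

Call:
jog_arm(commands=[[[0.0854,0,0,0,0,0,0],[0.0854,0,0,0,0,0,0]]])

```text
time: 8.7
position: [0.4768, -0.2734, 0.2266]
tool_rot: [-0.0, 0.706, 0.708, 0.0]
force: [0.7, -0.4, 0.1]
grip_width: 0.0854
gripper_force: 0.0
```

```bash
python3 - <<'E'
from h import *
from cell import bot
s=bot.get_state();print(s["position"],s["tool_rot"],s["force"])
for n in("scene","side"):
    c=bot.capture(n);p,u,v=cloud(c)
    if n=="scene":cv2.imwrite("pics/d.png",c["img"][:,:,::-1])
    for x,y,z in((.642,.005,.155),(.4755,-.275,.11),(.646,.116,.11),(.474,.141,.065)):
        w=p[(np.hypot(p[:,0]-x,p[:,1]-y)<.05)&(abs(p[:,2]-z)<.006)];print(n,len(w),((w.min(0)+w.max(0))/2).round(3) if len(w) else"")
E
```

```text
[ 0.47684001 -0.2734006   0.22663687] [-2.38269994e-04  7.06320677e-01  7.07891940e-01  2.15071043e-04] [ 0.74283402 -0.43378197  0.07847814]
scene 338 [0.642 0.004 0.153]
scene 404 [ 0.478 -0.274  0.108]
scene 420 [0.649 0.118 0.108]
scene 294 [0.476 0.143 0.063]
side 108 [ 0.64  -0.001  0.153]
side 603 [ 0.475 -0.275  0.109]
side 0 
side 338 [0.471 0.139 0.064]
```

View pics/d.png

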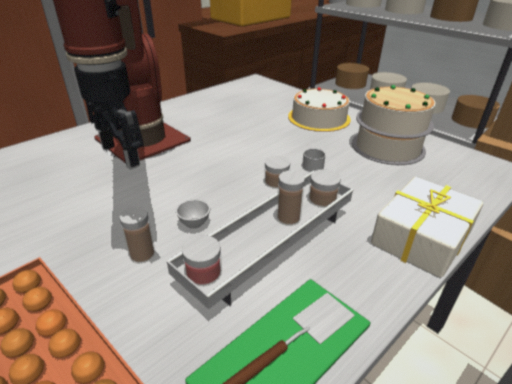

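The first jar stands upright on the shelf at pixel (290,197). The gripper is above the second jar at (137,237).

Call:
jog_arm(commands=[[[0.0854,-0.001,0,0.04,0,0,0],[0.0854,-0.001,0,0.08,0,0,0],[0.0854,-0.001,0,0.12,0,0,0],[0.0854,-0.001,0,0.15,0,0,0],[0.0854,-0.001,0,0.167,0,0,0],[0.0854,-0.001,0,0.174,0,0,0],[0.0854,-0.001,0,0.174,0,0,0]]])

```text
time: 9.68
position: [0.4764, -0.276, 0.0532]
tool_rot: [0.0, 0.707, 0.707, 0.0]
force: [1.0, 0.0, -0.4]
grip_width: 0.0854
gripper_force: 0.0
```

Call:
jog_arm(commands=[[[0.05,0,0,0,0,0,0],[0.045,0,0,0,0,0,0],[0.04,0,0,0,0,0,0],[0.04,0,0,0,0,0,0],[0.04,0,0,0,0,0,0],[0.04,0,0,0,0,0,0]]], squeeze=40)

```text
time: 10.42
position: [0.4765, -0.2764, 0.0539]
tool_rot: [0.001, 0.707, 0.707, 0.0]
force: [-1.4, 0.2, 6.3]
grip_width: 0.0552
gripper_force: 40.4
```

Call:
jog_arm(commands=[[[0.04,0,0,-0.015,0,0,0],[0.04,0,0,-0.04,0,0,0],[0.04,0,0,-0.075,0,0,0],[0.04,0,0,-0.105,0,0,0],[0.04,0,0,-0.12,0,0,0],[0.04,0,0,-0.12,0,0,0]]])

```text
time: 11.18
position: [0.4763, -0.2761, 0.1736]
tool_rot: [0.001, 0.707, 0.707, 0.0]
force: [0.7, -0.2, -4.2]
grip_width: 0.0549
gripper_force: 42.1
```

Call:
jog_arm(commands=[[[0.04,0.02,0.01,0,0,0,0],[0.04,0.055,0.03,0,0,0,0],[0.04,0.095,0.06,0,0,0,0],[0.04,0.13,0.1,0,0,0,0],[0.04,0.15,0.14,0,0,0,0],[0.04,0.159,0.164,0,0,0,0],[0.04,0.161,0.171,0,0,0,0],[0.04,0.161,0.171,0,0,0,0]]])

```text
time: 12.18
position: [0.6461, -0.1154, 0.1714]
tool_rot: [-0.001, 0.707, 0.707, -0.001]
force: [-0.4, -0.3, -4.3]
grip_width: 0.0557
gripper_force: 42.3
```

Call:
jog_arm(commands=[[[0.04,0,0,0,0,0,0],[0.04,0,0,0,0,0,0]]])

```text
time: 12.42
position: [0.6463, -0.1158, 0.173]
tool_rot: [0.0, 0.708, 0.707, -0.0]
force: [0.2, -0.5, -3.2]
grip_width: 0.0554
gripper_force: 42.3
```

```bash
python3 - <<'E'
from h import *
from cell import bot
s=bot.get_state();print(s["position"],s["tool_rot"],s["force"])
for n in("scene","side"):
    c=bot.capture(n);p,u,v=cloud(c)
    if n=="scene":cv2.imwrite("pics/e.png",c["img"][:,:,::-1])
    w=p[(np.hypot(p[:,0]-.647,p[:,1]+.115)<.06)&(p[:,2]>.113)&(p[:,2]<.165)];print(len(w),w.min(0).round(3),w.max(0).round(3))
E
```

```text
[ 0.64629947 -0.11578822  0.1730425 ] [ 4.51770300e-05  7.07521796e-01  7.06691520e-01 -4.52969517e-05] [ 0.15203164 -0.50820175 -3.22189234]
535 [ 0.632 -0.142  0.119] [ 0.676 -0.097  0.165]
525 [ 0.617 -0.145  0.12 ] [ 0.669 -0.101  0.165]
```

View pics/e.png

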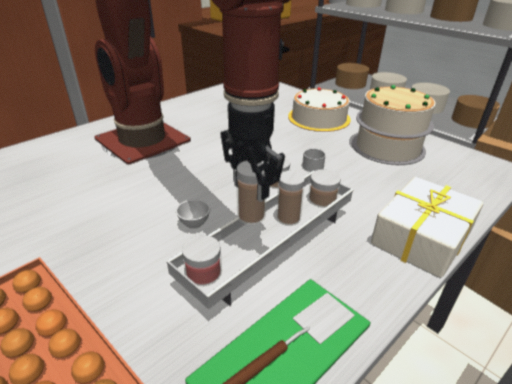

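The second jar hangs upright at (250,190) above the free stretch; the first is still standing at (290,200). Lowering about 75 mm.

Call:
jog_arm(commands=[[[0.04,0,0,0.02,0,0,0],[0.04,0,0,0.04,0,0,0],[0.04,0,0,0.055,0,0,0],[0.04,0,0,0.065,0,0,0],[0.04,0,0,0.07,0,0,0],[0.04,0,0,0.072,0,0,0],[0.04,0,0,0.073,0,0,0],[0.04,0,0,0.073,0,0,0]]])

```text
time: 13.52
position: [0.6472, -0.115, 0.1003]
tool_rot: [0.0, 0.707, 0.707, 0.0]
force: [0.1, 0.4, -2.6]
grip_width: 0.0545
gripper_force: 42.4
```

Call:
jog_arm(commands=[[[0.04,0,0,0.0005,0,0,0],[0.04,0,0,0.001,0,0,0],[0.04,0,0,0.001,0,0,0]]])

```text
time: 13.9
position: [0.6471, -0.115, 0.0991]
tool_rot: [0.0, 0.707, 0.707, 0.0]
force: [-0.2, -0.3, -0.2]
grip_width: 0.0552
gripper_force: 42.6
```

Call:
jog_arm(commands=[[[0.04,0,0,0.0005,0,0,0],[0.04,0,0,0.001,0,0,0],[0.04,0,0,0.001,0,0,0]]])

```text
time: 14.28
position: [0.6471, -0.115, 0.099]
tool_rot: [0.0, 0.707, 0.707, 0.0]
force: [-4.3, 1.1, 7.8]
grip_width: 0.055
gripper_force: 43.3
```

Call:
jog_arm(commands=[[[0.06,0,0,0,0,0,0],[0.07,0,0,0,0,0,0],[0.08,0,0,0,0,0,0],[0.0854,0,0,0,0,0,0],[0.0854,0,0,-0.01,0,0,0],[0.0854,0,0,-0.04,0,0,0],[0.0854,0,0,-0.09,0,0,0],[0.0854,0,0,-0.13,0,0,0]]])

```text
time: 15.28
position: [0.6473, -0.1151, 0.2307]
tool_rot: [0.001, 0.707, 0.707, 0.001]
force: [0.2, 1.0, 0.1]
grip_width: 0.085
gripper_force: 0.0
```

Call:
jog_arm(commands=[[[0.0854,0,0,-0.02,0,0,0],[0.0854,0,0,-0.04,0,0,0],[0.0854,0,0,-0.04,0,0,0],[0.0854,0,0,-0.04,0,0,0]]])

```text
time: 15.78
position: [0.6467, -0.115, 0.2672]
tool_rot: [-0.0, 0.707, 0.707, -0.0]
force: [0.3, -0.2, -0.4]
grip_width: 0.0856
gripper_force: 0.0
```

```bash
python3 - <<'E'
from h import *
from cell import bot
for n in("scene","side"):
    c=bot.capture(n);p,u,v=cloud(c)
    if n=="scene":cv2.imwrite("pics/f.png",c["img"][:,:,::-1])
    for x,y,z in((.642,.005,.155),(.647,-.115,.155),(.646,.116,.11),(.474,.141,.065)):
        w=p[(np.hypot(p[:,0]-x,p[:,1]-y)<.05)&(abs(p[:,2]-z)<.006)];print(n,len(w),((w.min(0)+w.max(0))/2).round(3) if len(w) else"")
E
```

```text
scene 333 [0.642 0.004 0.153]
scene 430 [ 0.649 -0.113  0.153]
scene 418 [0.649 0.117 0.108]
scene 297 [0.474 0.142 0.063]
side 281 [0.639 0.003 0.153]
side 360 [ 0.646 -0.115  0.153]
side 280 [0.645 0.117 0.108]
side 370 [0.473 0.139 0.064]
```

View pics/f.png

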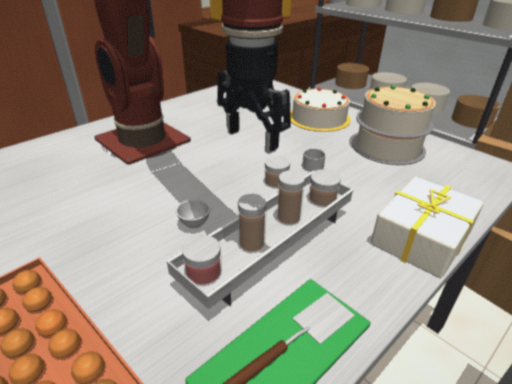

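Both tall jars stand upright on the shelf at (252,222) and (290,197). The squat jar at (277,172) has not moved, and the gripper is clear.

```bash
python3 -c "
from cell import bot
print(bot.job_done())"
```

```text
the job is handed in; nothing more can be done
None
```

Both tall jars are standing upright on the shelf floor in the free middle stretch, about 120 mm apart; the squat jar was left where it was on the bench, and the job is handed in.

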